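# Hardness check on the edge of a cast resin slab

### The job

One of the two resin slabs leaning in the drying rack has a red test ring on its upper thin edge: stand that slab upright on the opposite thin edge near the middle of the steel plate, set down without dropping it, and let go of it. Then take the blue hardness gauge out of its wooden block and hold it upright on top of the slab, its round foot flat on the edge and wholly inside the red ring, pressing lightly with about 10 N so that the sprung pin is pushed in. Finish while still holding the gauge there at that light push; leave the other slab, the jar and the white cup alone.

Things in the scene. Friction and masses are not known exactly. Their poses are not given: they have to be found in the camera images.
- slab_mid (a point): centre of the slab to test, a rigid cream and amber cast resin plate, 0.45 to 0.67 kg: 40 thick (x) x 110 wide (y) x 110 mm high (z; +z is towards the thin edge with the red ring). At the start it leans in one bay of the rack, the ringed edge uppermost and nearest the robot, its z axis tipped 40 degrees from vertical towards the rack's -x side
- ring (a point): centre of the red ring, flush on the slab's ringed thin edge (40 x 110 mm), on the middle of the thickness and 22 mm along the slab's +y from the middle of the edge; ring 34 mm outside, 30 mm inside diameter; axes as the slab
- other_mid (a point): centre of the other slab, same size, colour and lean, without a ring, in the other bay (bay centres 140 mm apart): leave it
- rack: fixed dark steel drying rack, wooden base 150 (x) x 262 (y) x 12 mm, origin under its centre; its x points away from the robot; stands at the robot's left or right. In each bay the slab rests on a ledge and, with its lower (-x) face, on two battens 84 mm clear apart that reach 85 mm up it: a finger fits behind the slab's middle
- plate_top (a point): centre of the top face of the fixed steel plate, 160 x 160 mm, 15 mm thick, lying on the bench; the surface is level, 15 mm above the bench
- block: fixed dark wooden block that holds the gauge, 100 x 110 x 45 mm high, with a 27 mm hole through its middle; origin at the centre of its underside on the bench
- gauge_mid (a point): centre of the housing of the hand-held hardness gauge, about 0.2 kg: blue housing 28 thick (x) x 60 wide (y) x 85 mm high (z, up), display on the +x face. It stands upright, its housing resting on the block and its foot hanging in the hole; the faces 28 mm apart are for gripping
- gauge_foot (a point): centre of the underside of the gauge's round steel foot, 18 mm diameter, 67.5 mm straight below gauge_mid (25 mm below the housing) along the gauge's own z; axes as the gauge. The pin sticks out 2.5 mm below it
- pin (a joint): travel of the gauge's spring pin (m): 0 fully out, 0.0025 level with the foot. The spring takes 0.6 N to start and 3 N more per mm; the tip sinks about 0.6 mm into the resin, so with the foot down flat the pin reads about 0.0019 at 6 to 7 N; beyond that the foot carries the push and is stiff
- jar: closed jar with a green label, 68 mm diameter, 75 mm high, origin at the centre of its underside; leave it
- cup: empty white mixing cup, 76 mm diameter, 85 mm high, origin at the centre of its underside; leave it
Things that resemble listed ones, but are neither listed nor needed, are in the scene too. What is meant by the part that bears gauge_mid is not green or yellow, and is the larger of those in its own colour.

How it is judged:
By the outcome, as a careful person would: the job done as asked, in the order asked, and still so for the second after the job is handed in, while the arm keeps its last pose, push and grip.
It also fails if it takes over 58 s, if anything falls off the work surface, if the arm or the gripper's body presses on something with over 40 N, if the wrist force passes 120 N, or if a joint passes its speed limit or range.

### The arm

A 7-joint arm with a two-finger parallel gripper is mounted at the origin on the work surface. World frame = base frame: x ahead of the robot, y to its left, z up, the work surface at z = 0. Lengths are in m, angles in rad, forces in N, time in s.
With the tool pointing down it reaches from about 0.425 to 0.875 m from the base axis. Payload 4.7 kg.
Tool frame: the origin (TCP) lies midway between the tips of the shut fingers; the grasp point (between the pads) lies 19 mm behind it (r.grip_point_offset is the distance from the TCP to the grasp point, in m); x points along the fingers, z is the direction in which the jaws open and shut, and the axes are right-handed (so a half turn about x gives the same grasp; the last joint's range is limited). The gripper opens to 85 mm and grips with 20 to 120 N. Pads are 22 mm wide; open, the fingers measure 114 mm over their backs; the gripper's body (76 mm by 85 mm) begins 54 mm behind the grasp point. The pads swing forward as they close: fully open they stand 13 mm farther back than shut.
Start: joints at [-1.217, 0.321, -0.07, 1.45, 0.023, 1.371, -0.057], TCP at [0.217, 0.613, 0.231] pointing down, gripper open.
Joint ranges: [-2.86, 2.86], [-0.3, 2.09], [-1.38, 1.24], [0.06, 2.45], [-1.56, 4.7], [0.09, 2.05], [-2.69, 2.69]. Speed limits (rad/s): [2.57, 2.57, 3.14, 3.14, 3.14, 3.14, 3.14].

### API

Orientations are given as a 3x3 rotation matrix whose columns are the frame's x, y, z axes.
In Python, from rig import r gives the robot as it stands. The module is installed in compiled form; this text tells all that it offers.
- The arm moves only by the shell command python3 -m crank 'ROWS' [FORCE]. ROWS is JSON, a list that holds one entry, the list of rows, each a list of 7 numbers: the turn, a rotation vector about the world's x, y, z in units of 10 degrees (1.0 is 10 degrees), then the shift along the world's x, y, z in m, then the opening, from 0 (shut) to 1 (fully open). In form: [[[wx, wy, wz, tx, ty, tz, claw], ...]]. A call has 1 to 5 rows; each row shifts and turns the commanded pose from where the row before left it; what a row does not reach is not made up. A row lasts 1/8 s, in which the tool goes at most 62.5 mm and 10.7 degrees, less where a joint would pass 70% of its speed; a pose out of reach is approached as far as the arm can. A call with a gripper value outside its range is refused whole. The fingers move at their own pace and stop on an object; FORCE is the grip in N (left out, the last holds). Time passes only in rows, so rows that do not move let the fingers close. It gives the time, the measured TCP pose, the force and the opening at its end, in the units of the state.
- r.get_obs(): the state, without advancing time (a new reading comes with each control period).
- r.camera(name): name is "scene" or "top" or "wrist"; returns a dict with "img" (384x512x3 uint8, red, green, blue), "depth" (384x512 float32, m along the optical axis (not along the pixel's ray), 0 where there is no reading), "fov_y" (degrees; the focal length in pixels is half the picture's height over the tangent of half this angle, whatever the lens; pixels are square), "cx", "cy" (the principal point, pixels), "world_from_camera" (4x4, takes a point from camera to world coordinates); the wrist camera has in their place "T_tool_cam" (4x4, takes a point from camera to tool coordinates, whose origin is the TCP and whose axes are the tool frame's). Camera axes: x right, y up, looking along -z (the intrinsics and any distortion apply to the point x, -y, -z); pixel columns grow to the right and rows downward; lengths in m; the calibration is good to about 2 mm. A picture is of the moment at which its call begins: read the wrist's pose just before it.
- r.finish_job(): hands the job in, once; it reports no verdict.
The state is a dict: "clock": time; "qpos": joint angles; "dq": joint speeds; "effort": joint torques, N m; "eef_pos": TCP position; "eef_rot": TCP orientation; "contact_force": force on the tool from outside, world axes, zero at the start; "torque": the same for the moment, N m; "finger_gap": finger opening in m.
Only numpy, scipy, OpenCV 4.12 (cv2) and the standard library are available. Lean on these libraries where they do the work, as an engineer would, in place of code of your own. Each camera call takes 0.05 s, during which the arm holds its last target.

## Working session

There is one attempt and no reset: what is moved stays moved. The work goes in short steps, Python scripts to look and compute and a shell command to move; the robot and the scene stay as the last step left them, time stands still between calls to the robot, and variables do not carry over. Pictures are saved under pics/ and viewed, and the job is handed in when it is done.

```bash
mkdir -p pics
cat > h.py <<'E'
import numpy as np, cv2
from rig import r
def cam(n):
    o=r.get_obs(); c=r.camera(n)
    if n=="wrist":
        T=np.eye(4);T[:3,:3]=o["eef_rot"];T[:3,3]=o["eef_pos"];c["W"]=T@c["T_tool_cam"]
    else: c["W"]=np.array(c["world_from_camera"])
    c["f"]=192/np.tan(np.radians(c["fov_y"])/2)
    return c
def save(c,fn): cv2.imwrite("pics/"+fn,c["img"][:,:,::-1])
E
python3 - <<'E'
from h import *
for n in ["scene","top","wrist"]:
    c=cam(n);save(c,n+"0.png");np.savez(n+"0.npz",**{k:v for k,v in c.items()})
    print(n,[k for k in c if k not in("img","depth")],c["fov_y"],c["cx"],c["cy"],c["f"]);print(np.round(c["W"],4),{k:v for k,v in c.items() if k not in("img","depth","W")})
print(r.get_obs(),r.grip_point_offset)
E
```

```text
scene ['fov_y', 'cx', 'cy', 'world_from_camera', 'W', 'f'] 50.23408238896295 247.24627769231682 190.80609444153424 409.55896172972064
[[-0.8061 -0.3925  0.4428  1.0152]
 [ 0.5914 -0.5079  0.6264  0.6342]
 [-0.021   0.7668  0.6416  0.7446]
 [ 0.      0.      0.      1.    ]] {'fov_y': 50.23408238896295, 'cx': 247.24627769231682, 'cy': 190.80609444153424, 'world_from_camera': array([[-0.80614138, -0.39253492,  0.44277807,  1.01524559],
       [ 0.59135029, -0.50788446,  0.62638503,  0.63415487],
       [-0.02099789,  0.76679183,  0.64155232,  0.74458074],
       [ 0.        ,  0.        ,  0.        ,  1.        ]]), 'f': np.float64(409.55896172972064)}
top ['fov_y', 'cx', 'cy', 'world_from_camera', 'W', 'f'] 54.14558438680855 255.59531590316084 200.3532526101393 375.6406556748776
[[ 0.0116  0.99   -0.1406  0.4388]
 [-0.9999  0.0133  0.0108 -0.0035]
 [ 0.0126  0.1405  0.99    1.2013]
 [ 0.      0.      0.      1.    ]] {'fov_y': 54.14558438680855, 'cx': 255.59531590316084, 'cy': 200.3532526101393, 'world_from_camera': array([[ 0.0116398 ,  0.98999742, -0.14060447,  0.43875188],
       
[... 1104 characters left out ...]
  1.37078141, -0.05692803]), 'dq': array([-0.00160038, -0.00180867,  0.00063239, -0.00424772,  0.00035893,
        0.00042715,  0.00074049]), 'effort': array([ 1.93893734e-04, -4.94097519e+01, -3.82850636e-01, -3.14684272e+01,
        1.29029708e-02,  8.31196230e-03, -2.45372507e-05]), 'eef_pos': array([0.21654977, 0.61244862, 0.23046984]), 'eef_rot': array([[-3.99731618e-04, -9.42826491e-01,  3.33283735e-01],
       [-1.39823180e-03,  3.33283963e-01,  9.42825458e-01],
       [-9.99998943e-01, -8.91307704e-05, -1.45151412e-03]]), 'contact_force': array([-0.04595714, -0.17317841,  0.24384276]), 'torque': array([-0.00370788, -0.02142498, -0.04822174]), 'finger_gap': 0.08553832224255167} 0.0187
```

View pics/scene0.png

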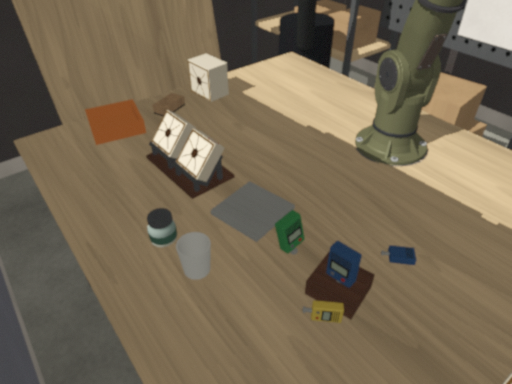

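View pics/top0.png

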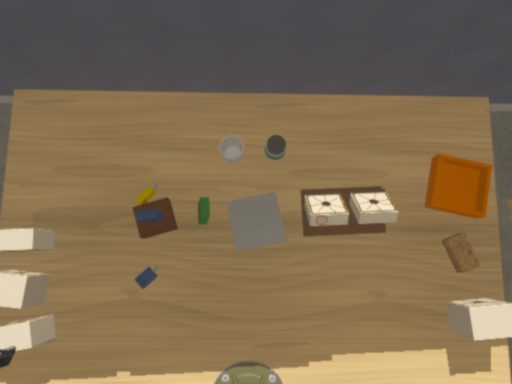

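View pics/wrist0.png

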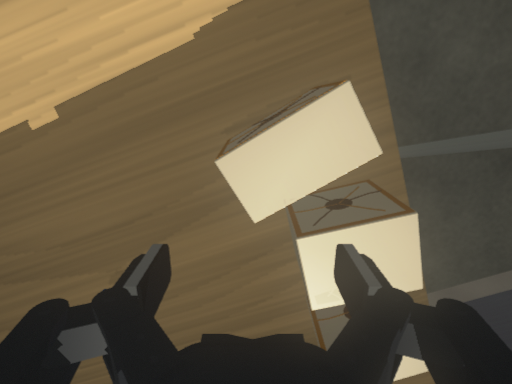

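Run:
```python
import cv2,numpy as np
t=cv2.imread("pics/top0.png");s=cv2.imread("pics/scene0.png")
a=cv2.resize(t[180:245,290:410],(780,422),interpolation=cv2.INTER_CUBIC)
cv2.imwrite("pics/c_rack.png",a)
b=cv2.resize(t[175:300,115:225],(440,500),interpolation=cv2.INTER_CUBIC)
d=cv2.resize(s[230:330,290:430][:, :90],(350,390),interpolation=cv2.INTER_CUBIC)
b=b[:390] ; cv2.imwrite("pics/c_g.png",np.hstack([b,d]))
e=cv2.resize(s[100:200,130:250],(780,600-0),interpolation=cv2.INTER_CUBIC);cv2.imwrite("pics/c_rs.png",e)
```

```text
(no output)
```

View pics/c_rack.png

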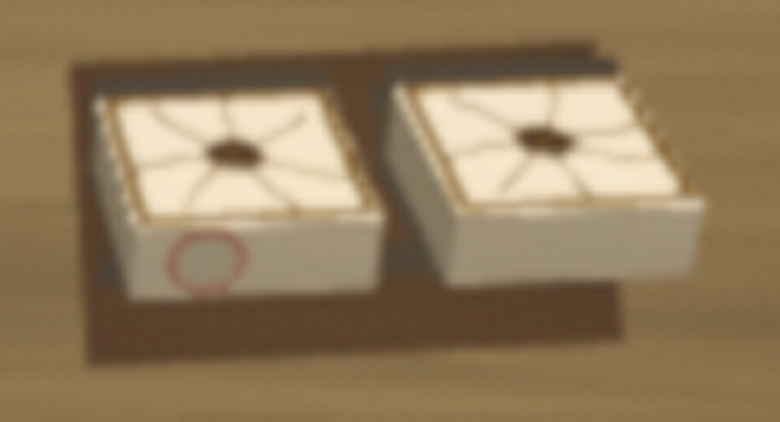

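View pics/c_g.png

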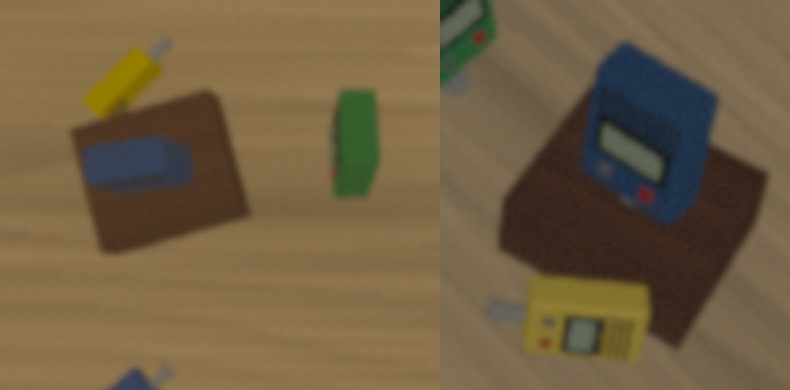

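View pics/c_rs.png

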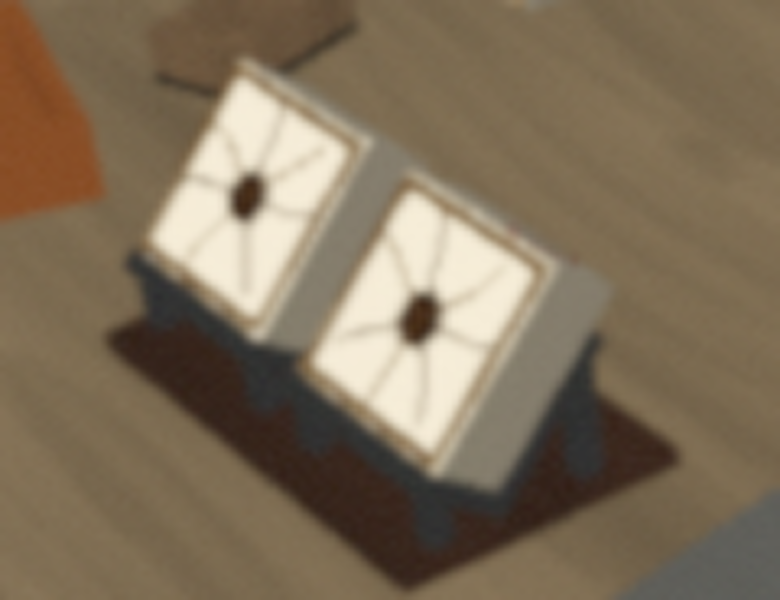

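The ringed slab is the left one at top (326,208), ring at (321,219). The blue candidates are the large gauge in the block at (148,216) and a small one lying at (146,277), so the one in the block is meant. Green (204,210) and yellow (146,195) are decoys. Now measuring.

```bash
cat >> h.py <<'E'
def load(n): 
    d=np.load(n,allow_pickle=True);return {k:d[k] for k in d.files}
def pts(c,m):
    v,u=np.nonzero(m&(c["depth"]>0));d=c["depth"][v,u]
    p=np.stack([(u-c["cx"])/c["f"]*d,-(v-c["cy"])/c["f"]*d,-d],1)
    return p@c["W"][:3,:3].T+c["W"][:3,3],u,v
def ray(c,uv,z):
    uv=np.atleast_2d(uv).astype(float);d=np.stack([(uv[:,0]-c["cx"])/c["f"],-(uv[:,1]-c["cy"])/c["f"],-np.ones(len(uv))],1)@c["W"][:3,:3].T
    o=c["W"][:3,3];return o+d*((z-o[2])/d[:,2])[:,None]
def box(c,u0,u1,v0,v1):
    m=np.zeros(c["depth"].shape,bool);m[v0:v1,u0:u1]=True;return m
E
python3 - <<'E'
from h import *
t=load("top0.npz");s=load("scene0.npz")
for c,b in ((t,(430,500,120,170)),(s,(100,180,300,370))):
    p,_,_=pts(c,box(c,*b));print("bench z",p[:,2].mean(),p[:,2].std())
def mask(c,lo,hi,b):
    h=cv2.cvtColor(c["img"],cv2.COLOR_RGB2HSV);return (cv2.inRange(h,lo,hi)>0)&box(c,*b)
print(t["img"][208,315],t["img"][218,335],t["img"][216,148],t["img"][220,255],t["img"][217,170],t["img"][150,430],t["img"][194,340])
print(s["img"][155,190],s["img"][265,345],s["img"][210,250],s["img"][290,340])
# cream faces top
def plane(p):
    m=np.median(p,0)
    q=p
    for _ in range(5):
        m=q.mean(0);n=np.linalg.svd(q-m)[2][2];d=(p-m)@n;q=p[abs(d)<0.004]
    n=n*np.sign(n[2]);return m,n,np.std((q-m)@n),len(q)
for nm,c,bs in (("top",t,[(310,340,198,210),(357,390,196,207)]),("scene",s,[(185,212,140,170),(160,182,122,147)])):
    for b in bs:
        p,_,_=pts(c,box(c,*b));print(nm,plane(p))
# blue
for nm,c,b in (("top",t,(125,180,195,240)),("scene",s,(320,370,235,295))):
    m=mask(c,(100,90,40),(125,255,255),b);p,u,v=pts(c,m);print(nm,m.sum(),u.min(),u.max(),v.min(),v.max(),p.min(0),p.max(0),plane(p))
# plate
m=box(t,225,290,190,252)&(abs(t["img"].astype(int).max(2)-t["img"].astype(int).min(2))<14)
m=cv2.morphologyEx(m.astype(np.uint8),cv2.MORPH_OPEN,np.ones((5,5)))
rc=cv2.minAreaRect(np.argwhere(m)[:,::-1].astype(np.float32));print(rc);print(ray(t,rc[0],.015),ray(t,cv2.boxPoints(rc),.015));print(pts(t,m>0)[0][:,2].mean())
E
```

```text
bench z -0.07557792896753433 0.23809977420815842
bench z -0.1642893654477128 0.3096810209577355
[245 230 201] [159 145 120] [55 65 87] [116 111 102] [80 55 35] [142 116  77] [128 103  73]
[214 204 182] [27 39 53] [93 93 88] [59 41 30]
top (array([ 0.58890336, -0.22038317,  0.09774086]), array([0.76874053, 0.04714511, 0.63782078]), np.float64(0.001122892945679578), 359)
top (array([ 0.59847436, -0.36538564,  0.09633796]), array([0.76829946, 0.0472948 , 0.63834093]), np.float64(0.0011457539760673626), 359)
scene (array([ 0.58486486, -0.21169885,  0.09846839]), array([0.76657749, 0.04559409, 0.64053113]), np.float64(0.0014285955699222185), 719)
scene (array([ 0.59385642, -0.35395355,  0.09753468]), array([0.76717546, 0.04178355, 0.64007496]), np.float64(0.0014752296182393221), 506)
top 39 138 155 212 217 [0.5387651  0.27121622 0.12604514] [0.55309969 0.31971475 0.13558155] (array([0.5449579 , 0.29062038, 0.12983195]), array([-0.20718985,  0.02733615,  0.97791876]), np.float64(0.0014672695907583947), 38)
scene 810 327 360 242 286 [0.53229006 0.27402436 0.04454055] [0.56363295 0.33183037 0.13326099] (array([0.55603033, 0.30631899, 0.09937588]), array([0.98074839, 0.19482001, 0.01333299]), np.float64(0.0014001879153524924), 553)
((0.0, 0.0), (0.0, 0.0), 0.0)
[[1.28735011 0.86551189 0.015     ]] [[1.28735011 0.86551189 0.015     ]
 [1.28735011 0.86551189 0.015     ]
 [1.28735011 0.86551189 0.015     ]
 [1.28735011 0.86551189 0.015     ]]
nan<stdin>:25: RuntimeWarning: Mean of empty slice.
  ret = ret.dtype.type(ret / rcount)
```

Run:
```python
from h import *
t=load("top0.npz");s=load("scene0.npz")
th=np.radians(40)
for yaw in (3.4,):
    a=np.radians(yaw);rx=np.array([np.cos(a),np.sin(a),0]);ry=np.array([-np.sin(a),np.cos(a),0]);ez=np.array([0,0,1.])
    X=np.cos(th)*rx+np.sin(th)*ez;Z=-np.sin(th)*rx+np.cos(th)*ez
    for nm,c,b,m0 in (("top",t,(298,346,188,228),(0.589,-.22,.098)),("scene",s,(170,232,120,195),(0.589,-.22,.098)),("top o",t,(345,400,185,226),(.598,-.365,.0963))):
        p,u,v=pts(c,box(c,*b));q=(p-np.array(m0))@np.stack([X,ry,Z],1)
        k=(abs(q[:,0])<.004)&(abs(q[:,1])<.075)&(abs(q[:,2])<.09);lo=np.percentile(q[k],1.0,0);hi=np.percentile(q[k],99,0)
        print(nm,k.sum(),lo,hi,q[k].min(0),q[k].max(0),"size",hi-lo,q[k][:,0].mean())
        # mid from bbox
        print("  face ctr",m0+((lo+hi)/2*[0,1,1])@np.stack([X,ry,Z])+q[k][:,0].mean()*X, "mid", m0+((lo+hi)/2*[0,1,1])@np.stack([X,ry,Z])+(q[k][:,0].mean()-.02)*X)
# ring
img=t["img"].astype(int);R=(img[:,:,0]-(img[:,:,1]+img[:,:,2])/2)
b=box(t,308,334,212,228);sub=R[212:228,308:334];print(np.round(sub).astype(int))
# plate by depth
p,u,v=pts(t,box(t,220,295,185,255));k=(p[:,2]>.008)&(p[:,2]<.022)
m=np.zeros((384,512),np.uint8);m[v[k],u[k]]=1;m=cv2.morphologyEx(m,cv2.MORPH_OPEN,np.ones((3,3)))
rc=cv2.minAreaRect(np.argwhere(m)[:,::-1].astype(np.float32));print(rc);print(ray(t,rc[0],.015),ray(t,cv2.boxPoints(rc),.015))
# gauge: points by gauge axes
a=np.radians(11.2);gx=np.array([np.cos(a),np.sin(a),0]);gy=np.array([-np.sin(a),np.cos(a),0])
for nm,c,b in (("top",t,(130,170,200,240)),("scene",s,(320,370,235,295))):
    h=cv2.cvtColor(c["img"],cv2.COLOR_RGB2HSV);m=(cv2.inRange(h,(100,80,30),(125,255,255))>0)&box(c,*b)
    p,u,v=pts(c,m);k=p[:,2]>.06;q=np.stack([p[k]@gx,p[k]@gy,p[k][:,2]],1)
    print(nm,k.sum(),np.percentile(q,[1,50,99],0))
    tp=p[(p[:,2]>.124)];print("top face",len(tp),tp[:,2].mean(),np.percentile(np.stack([tp@gx,tp@gy],1),[2,98],0) if len(tp) else "")
```

```text
top 852 [-0.00332026 -0.05606547 -0.06529937] [0.00371616 0.05132773 0.05595081] [-0.00389514 -0.05933333 -0.06830801] [0.00399613 0.05217946 0.05949795] size [0.00703641 0.1073932  0.12125017] -0.0001728901099875179
  face ctr [ 0.59200756 -0.22219436  0.09430816] mid [ 0.57671364 -0.22310299  0.08145241]
scene 1051 [-0.00390831 -0.05539089 -0.06485675] [0.00297572 0.05366866 0.05510051] [-0.00399366 -0.05759341 -0.06598763] [0.00394168 0.05588156 0.05670113] size [0.00688403 0.10905955 0.11995726] -0.0017359585281386898
  face ctr [ 0.59085366 -0.22075251  0.09314729] mid [ 0.57555974 -0.22166113  0.08029154]
top o 854 [-0.00345773 -0.05287296 -0.0639226 ] [0.00376227 0.054742   0.05841128] [-0.0039292  -0.05593229 -0.0670025 ] [0.00398152 0.05693809 0.06121666] size [0.00721999 0.10761496 0.12233387] 0.00032464466495642257
  face ctr [ 0.59996102 -0.36394733  0.09439772] mid [ 0.5846671  -0.36485595  0.08154197]
[[25 30 38 46 42 34 32 32 32 32 35 34 32 32 32 32 36 36 36 36 36 36 38 40
  42 43]
 [24 27 32 42 48 44 41 42 42 42 42 41 38 38 38 40 39 38 36 37 36 36 40 42
  42 44]
 [24 
[... 1159 characters left out ...]
(255.8780517578125, 221.09754943847656), (50.426673889160156, 50.7060432434082), 77.90524291992188)
[[ 0.54093502 -0.01811598  0.015     ]] [[ 0.60144943  0.07838236  0.015     ]
 [ 0.63792018 -0.07949423  0.015     ]
 [ 0.48117098 -0.11341773  0.015     ]
 [ 0.44622809  0.04182047  0.015     ]]
top 137 [[0.58168099 0.15962872 0.125477  ]
 [0.59201784 0.18494153 0.13004175]
 [0.60243784 0.2110612  0.13488974]]
top face 137 0.13008570154482144 [[0.58204046 0.16050173]
 [0.60234741 0.21050934]]
scene 756 [[0.58394514 0.16176252 0.06093793]
 [0.60428995 0.19542004 0.11692599]
 [0.60732988 0.21896342 0.1319934 ]]
top face 301 0.12906520810324446 [[0.58389775 0.163876  ]
 [0.60681502 0.21804806]]
```

Run:
```python
from h import *
t=load("top0.npz")
th=np.radians(40);a=np.radians(3.4);rx=np.array([np.cos(a),np.sin(a),0]);ry=np.array([-np.sin(a),np.cos(a),0]);ez=np.array([0,0,1.])
X=np.cos(th)*rx+np.sin(th)*ez;Z=-np.sin(th)*rx+np.cos(th)*ez
mid=np.array([.5762,-.2222,.0810])
p,u,v=pts(t,box(t,316,338,215,224));q=(p-mid)@np.stack([X,ry,Z],1)
k=abs(q[:,2]-.055)<.008
print(k.sum(),len(k),np.percentile(q[k],[5,50,95],0))
zo=np.median(q[k][:,2])
m0=mid+Z*.055
# ring pixels
img=t["img"].astype(int);R=(img[:,:,0]-(img[:,:,1]+img[:,:,2])/2)
vv,uu=np.nonzero((R>37)&box(t,315,329,215,226));e=cv2.fitEllipse(np.stack([uu,vv],1).astype(np.float32));print(e)
d=np.array([(e[0][0]-t["cx"])/t["f"],-(e[0][1]-t["cy"])/t["f"],-1])@t["W"][:3,:3].T;o=t["W"][:3,3]
P=o+d*((m0-o)@Z/(d@Z));print("ring",P,"in slab",(P-mid)@np.stack([X,ry,Z],1))
```

```text
194 198 [[-0.01117413 -0.02347813  0.05745644]
 [ 0.0030608   0.00486097  0.05978562]
 [ 0.01700302  0.03276184  0.06215543]]
((321.2709655761719, 219.91580200195312), (9.521068572998047, 11.397377967834473), 74.169921875)
ring [ 0.53760511 -0.20570223  0.12129044] in slab [-0.00286565  0.01875765  0.055     ]
```

```bash
python3 -m crank '[[[0,0,-0.9,0.043,-0.036,0.022,1],[0,0,-0.9,0.043,-0.036,0.022,1],[0,0,-0.9,0.043,-0.036,0.022,1],[0,0,-0.9,0.04,-0.04,0.02,1],[0,0,-0.9,0.03,-0.05,0.01,1]]]' 60; python3 -m crank '[[[0,0,-0.5,0.02,-0.058,0,1],[0,0,-0.5,0.02,-0.058,0,1],[0,0,-0.5,0.01,-0.06,0,1],[0,0,-0.5,0.01,-0.06,0,1],[0,0,-0.2,0.0,-0.06,0,1]]]'
```

```text
clock: 0.78
eef_pos: [0.4173, 0.4136, 0.3281]
eef_rot: [[0.001, -0.426, 0.905], [0.001, 0.905, 0.426], [-1.0, 0.0, 0.001]]
contact_force: [0.3, -0.0, -0.9]
finger_gap: 0.0852
clock: 1.4
eef_pos: [0.4758, 0.1165, 0.3271]
eef_rot: [[0.0, -0.059, 0.998], [-0.0, 0.998, 0.059], [-1.0, -0.0, 0.0]]
contact_force: [0.6, -0.4, 1.1]
finger_gap: 0.0853
```

```bash
python3 -m crank '[[[0.047,-0.8,0,0.0,-0.06,-0.01,1],[0.047,-0.8,0,0.0,-0.06,-0.01,1],[0.047,-0.8,0,0.0,-0.06,-0.01,1],[0.047,-0.8,0,0.0,-0.06,-0.015,1],[0.047,-0.8,0,0.0,-0.06,-0.015,1]]]'; python3 -m crank '[[[0,0,0,0.01,-0.025,-0.04,1],[0,0,0,0.007,-0.02,-0.03,1],[0,0,0,0,0,0,1]]]'
python3 - <<'E'
from h import *
for n in("wrist","top"):
    c=cam(n);save(c,n+"1.png");np.savez(n+"1.npz",**c)
E
```

```text
clock: 2.02
eef_pos: [0.4902, -0.0294, 0.2977]
eef_rot: [[0.334, -0.09, 0.938], [0.077, 0.995, 0.068], [-0.939, 0.049, 0.339]]
contact_force: [-0.5, 0.4, 0.0]
finger_gap: 0.0858
clock: 2.4
eef_pos: [0.5052, -0.0755, 0.2244]
eef_rot: [[0.326, -0.085, 0.941], [0.077, 0.995, 0.063], [-0.942, 0.052, 0.331]]
contact_force: [-0.4, 0.5, 0.0]
finger_gap: 0.0854
```

View pics/wrist1.png

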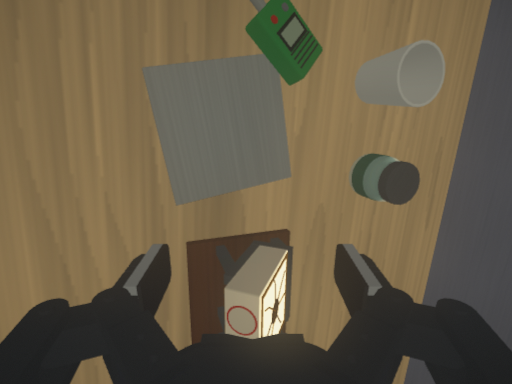

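```bash
cat >> h.py <<'E'
from scipy.spatial.transform import Rotation as Ro
def slabax(yaw=3.4,th=40):
    th=np.radians(th);a=np.radians(yaw);rx=np.array([np.cos(a),np.sin(a),0]);ry=np.array([-np.sin(a),np.cos(a),0]);ez=np.array([0,0,1.])
    return np.cos(th)*rx+np.sin(th)*ez,ry,-np.sin(th)*rx+np.cos(th)*ez
def go(P,R):
    o=r.get_obs();d=Ro.from_matrix(R@o["eef_rot"].T).as_rotvec()
    print("turn",np.round(np.degrees(d)/10,3),"shift",np.round(np.array(P)-o["eef_pos"],4),"q",np.round(o["qpos"],2),"F",np.round(o["contact_force"],1))
def tool(Xz,down): # tool z=Xz, x=down
    return np.stack([down,np.cross(Xz,down),Xz],1)
E
python3 - <<'E'
from h import *
X,Y,Z=slabax()
mid=np.array([.5735,-.2240,.0840])
go(mid+.126*Z,tool(X,-Z))
E
```

```text
turn [-0.134 -2.044 -0.22 ] shift [-0.0147 -0.1554 -0.0476] q [ 0.23 -0.2  -0.04  2.05 -0.18  0.98  0.35] F [-0.4 -0.   0. ]
```

```bash
python3 -m crank '[[[0,-0.3,0,0.02,-0.04,0.0,1],[-0.03,-0.5,-0.05,0.02,-0.03,0.0,1],[-0.03,-0.5,-0.05,0.005,-0.03,0,1],[-0.03,-0.5,-0.05,0,-0.03,0,1],[-0.04,-0.25,-0.05,0,-0.02,0,1]]]'
python3 - <<'E'
from h import *
X,Y,Z=slabax()
mid=np.array([.5735,-.2240,.0840])
go(mid+.09*Z,tool(X,-Z))
E
```

```text
clock: 3.12
eef_pos: [0.5527, -0.2244, 0.2297]
eef_rot: [[0.646, -0.063, 0.761], [0.039, 0.998, 0.05], [-0.763, -0.003, 0.647]]
contact_force: [-0.9, -0.8, 0.1]
finger_gap: 0.0857
turn [ 0.015  0.032 -0.024] shift [-0.037  -0.003  -0.0768] q [ 0.28 -0.17  0.27  2.15 -0.59  0.64  1.01] F [-0.9 -0.8  0.1]
```

Run:
```python
from h import *
for n in("wrist",):
    c=cam(n);save(c,n+"2.png");np.savez(n+"2.npz",**c)
```

```text
(no output)
```

View pics/wrist2.png

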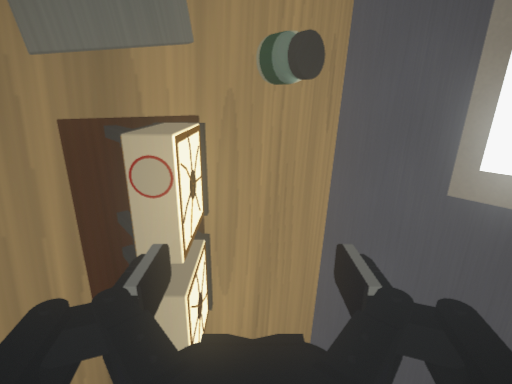

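```bash
cat >> h.py <<'E'
def ringfit(c,b,thr=18):
    img=c["img"].astype(int);R=img[:,:,0]-(img[:,:,1]+img[:,:,2])/2
    base=np.median(R[b[2]:b[3],b[0]:b[1]])
    m=(R>base+thr)&box(c,*b);vv,uu=np.nonzero(m);pp=np.stack([uu,vv],1).astype(np.float32)
    n,lab,st,_=cv2.connectedComponentsWithStats(m.astype(np.uint8),connectivity=8)
    k=1+np.argmax(st[1:,4]);vv,uu=np.nonzero(lab==k);pp=np.stack([uu,vv],1).astype(np.float32)
    return cv2.fitEllipse(pp),len(pp)
def rayplane(c,uv,P0,N):
    d=np.array([(uv[0]-c["cx"])/c["f"],-(uv[1]-c["cy"])/c["f"],-1])@c["W"][:3,:3].T;o=c["W"][:3,3]
    return o+d*((P0-o)@N/(d@N))
E
python3 - <<'E'
from h import *
c=load("wrist2.npz");X,Y,Z=slabax();A=np.stack([X,Y,Z],1)
e,n=ringfit(c,(130,177,150,203));print(e,n)
p,u,v=pts(c,box(c,140,165,150,240));mid=np.array([.5735,-.2240,.0840])
q=(p-mid)@A;print(np.percentile(q,[5,25,50,75,95],0))
z=np.median(q[:,2]);P=rayplane(c,e[0],mid+z*Z,Z);print("ring",P,(P-mid)@A)
p,u,v=pts(c,box(c,100,215,110,250));q=(p-mid)@A;k=(abs(q[:,2]-z)<.006)&(abs(q[:,0])<.04);print(k.sum(),np.percentile(q[k],[1,2,50,98,99],0))
m=q[k]-q[k].mean(0);print("normal",np.linalg.svd(m[abs(m[:,2])<.003])[2][2])
k=(abs(q[:,0]-.02)<.004)&(q[:,2]<.05)&(q[:,2]>-.05);print(k.sum(),np.percentile(q[k],[1,50,99],0))
E
```

```text
((150.6610107421875, 176.4018096923828), (38.98719024658203, 43.381744384765625), 125.46626281738281) 387
[[-0.01066983 -0.02625012  0.05532469]
 [-0.00549932 -0.01018238  0.05598562]
 [-0.00064515  0.00925036  0.05641684]
 [ 0.00424153  0.02717986  0.05688256]
 [ 0.00885876  0.04096714  0.05751873]]
ring [ 0.53576464 -0.20255968  0.12710592] [-0.00017406  0.02364052  0.05641684]
6021 [[-0.01927069 -0.03785332  0.05197469]
 [-0.01868104 -0.03596138  0.05309454]
 [ 0.00124471  0.01422903  0.05624388]
 [ 0.02017847  0.05505398  0.05770731]
 [ 0.02033718  0.05575104  0.05789805]]
normal [ 0.00656154 -0.00149493  0.99997736]
2492 [[ 0.01742574 -0.08671965 -0.04815858]
 [ 0.02014301  0.00720297  0.01099976]
 [ 0.02103056  0.05596427  0.04947915]]
```

```bash
python3 -m crank '[[[0,0,0,-0.02,-0.001,-0.025,1],[0,0,0,-0.015,0,-0.03,1],[0,0,0,-0.003,0,-0.022,1],[0,0,0,0,0,0,1]]]'
python3 - <<'E'
from h import *
X,Y,Z=slabax()
mid=np.array([.5727,-.2227,.0850])
go(mid+.006*Z,tool(X,-Z));print((r.get_obs()["eef_pos"]-mid)@np.stack([X,Y,Z],1))
E
```

```text
clock: 3.68
eef_pos: [0.5145, -0.2229, 0.1504]
eef_rot: [[0.641, -0.066, 0.765], [0.042, 0.998, 0.051], [-0.766, -0.0, 0.643]]
contact_force: [0.6, 0.4, 0.9]
finger_gap: 0.0852
turn [ 0.002 -0.001 -0.038] shift [ 0.0544 -0.     -0.0608] q [ 0.25 -0.14  0.36  2.3  -0.77  0.54  1.27] F [0.6 0.4 0.9]
[-0.00252013  0.00323408  0.08743551]
```

```bash
python3 -m crank '[[[0,0,-0.04,0.018,0,-0.02,1],[0,0,0,0.018,0,-0.02,1],[0,0,0,0.018,0,-0.021,1],[0,0,0,0,0,0,1]]]'
python3 - <<'E'
from h import *
X,Y,Z=slabax()
mid=np.array([.5727,-.2227,.0850])
go(mid+.006*Z,tool(X,-Z));print((r.get_obs()["eef_pos"]-mid)@np.stack([X,Y,Z],1))
E
```

```text
clock: 4.18
eef_pos: [0.5701, -0.2233, 0.09]
eef_rot: [[0.642, -0.06, 0.764], [0.037, 0.998, 0.046], [-0.766, -0.001, 0.643]]
contact_force: [-0.0, -0.4, 0.3]
finger_gap: 0.0856
turn [ 0.006  0.005 -0.002] shift [-0.0012  0.0003 -0.0004] q [ 0.19  0.08  0.37  2.25 -1.11  0.45  1.55] F [-0.  -0.4  0.3]
[ 0.00119252 -0.00039578  0.00553197]
```

```bash
python3 -m crank '[[[0,0,0,0,0,0,0.4],[0,0,0,0,0,0,0.3],[0,0,0,0,0,0,0.2],[0,0,0,0,0,0,0.2],[0,0,0,0,0,0,0.2]]]' 70;  python3 -m crank '[[[0,0,0,0,0,0,0.2]]]'
python3 - <<'E'
from h import *
c=cam("wrist");save(c,"wrist3.png");print(r.get_obs()["torque"])
E
```

```text
clock: 4.8
eef_pos: [0.5681, -0.2254, 0.0909]
eef_rot: [[0.644, -0.056, 0.763], [0.034, 0.998, 0.044], [-0.764, -0.002, 0.645]]
contact_force: [-4.7, 1.2, 5.1]
finger_gap: 0.039
clock: 4.92
eef_pos: [0.5681, -0.2254, 0.0909]
eef_rot: [[0.644, -0.056, 0.763], [0.034, 0.998, 0.044], [-0.764, -0.002, 0.645]]
contact_force: [-5.6, 1.1, 4.6]
finger_gap: 0.0394
[0.04073176 0.60032664 0.16620232]
```

View pics/wrist3.png

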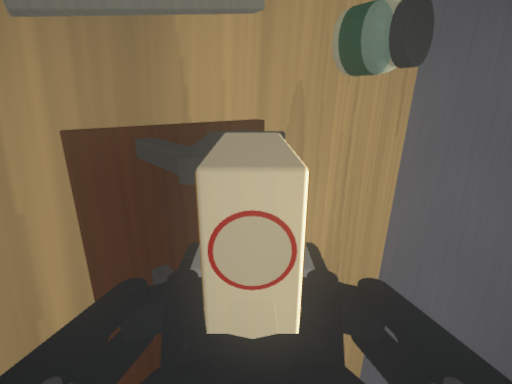

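```bash
python3 -m crank '[[[0,0,0,0,0,0.01,0.2],[0,0,0,0,0,0.025,0.2],[0,0,0,0,0,0.04,0.2],[0,0,0,0,0.01,0.05,0.2],[-0.02,0.4,0,0,0.03,0.03,0.2]]]';  python3 -m crank '[[[-0.04,0.7,0,0,0.05,0.01,0.2],[-0.04,0.7,0,0,0.05,0,0.2],[-0.04,0.7,0,0,0.05,0,0.2],[-0.04,0.7,0,0,0.03,0,0.2],[-0.04,0.7,0,0,0.02,0,0.2]]]'
python3 - <<'E'
from h import *
X,Y,Z=slabax(3.4,0)
go([.541,-.018,.2],tool(X,-Z))
E
```

```text
clock: 5.6
eef_pos: [0.5656, -0.1869, 0.2448]
eef_rot: [[0.585, -0.051, 0.81], [0.029, 0.999, 0.042], [-0.811, -0.001, 0.585]]
contact_force: [1.1, 2.9, -5.7]
finger_gap: 0.0392
clock: 6.22
eef_pos: [0.5669, 0.0168, 0.254]
eef_rot: [[0.012, -0.059, 0.998], [-0.001, 0.998, 0.059], [-1.0, -0.002, 0.011]]
contact_force: [0.2, -0.5, -5.6]
finger_gap: 0.0394
turn [0.008 0.066 0.003] shift [-0.0259 -0.0348 -0.054 ] q [ 0.04  0.13 -0.13  1.64  0.02  1.36 -0.03] F [ 0.2 -0.5 -5.6]
```

```bash
python3 -m crank '[[[0,0.066,0,-0.013,-0.02,-0.01,0.2],[0,0,0,-0.013,-0.015,-0.01,0.2],[0,0,0,0,0,0,0.2]]]'
python3 - <<'E'
from h import *
o=r.get_obs()
for n in ("scene","wrist"):
    c=cam(n);save(c,n+"4.png");np.savez(n+"4.npz",**c)
print(o["eef_pos"],o["eef_rot"])
E
```

```text
clock: 6.6
eef_pos: [0.5397, -0.0224, 0.2323]
eef_rot: [[0.0, -0.054, 0.999], [-0.002, 0.999, 0.054], [-1.0, -0.002, 0.0]]
contact_force: [0.2, 0.4, -6.6]
finger_gap: 0.0392
[ 0.53968175 -0.02238761  0.23225921] [[ 4.03881943e-04 -5.35102566e-02  9.98567218e-01]
 [-2.13780746e-03  9.98564972e-01  5.35110008e-02]
 [-9.99997633e-01 -2.15635658e-03  2.88907735e-04]]
```

View pics/scene4.png

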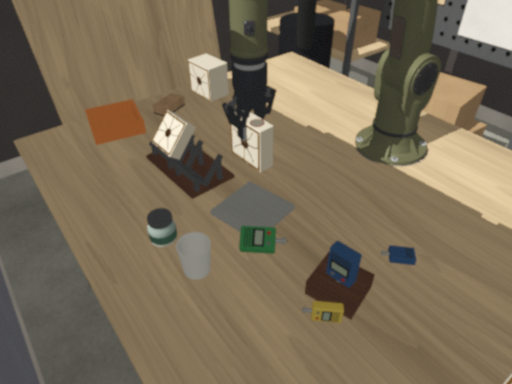

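View pics/wrist4.png

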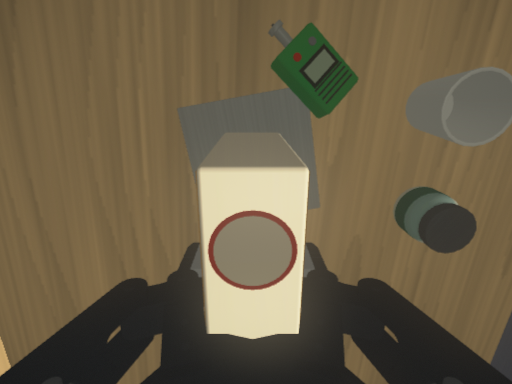

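Run:
```python
from h import *
a=load("top0.npz")["img"];b=load("top1.npz")["img"];c=cam("top");np.savez("top2.npz",**c)
cut=lambda i:cv2.resize(i[120:300,110:300],(380,360))
cv2.imwrite("pics/tcmp.png",np.hstack([cut(a),cut(b)])[:,:,::-1]);cv2.imwrite("pics/top2.png",c["img"][:,:,::-1])
p,u,v=pts(load("top0.npz"),box(c,196,212,195,226));print(np.percentile(p[:,2],[50,90,99]))
```

```text
[0.06861737 0.11049339 0.1145239 ]
```

View pics/tcmp.png

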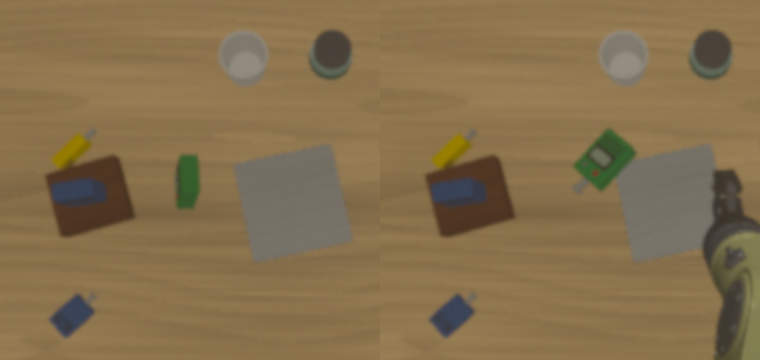

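View pics/top2.png

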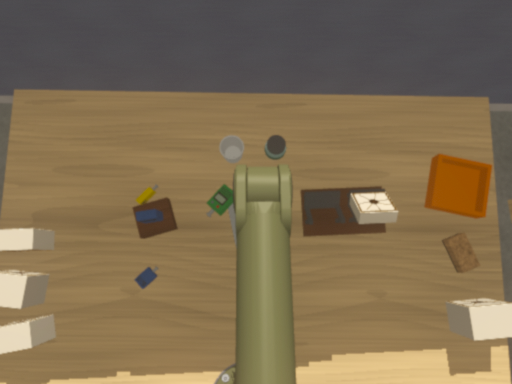

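Run:
```python
from h import *
s=load("scene4.npz");w=load("wrist4.npz")
T=np.eye(4);T=w["W"]@np.linalg.inv(w["T_tool_cam"]);R=T[:3,:3];t0=T[:3,3]
p,u,v=pts(s,box(s,228,276,112,172));q=(p-t0)@R  # tool coords
# +x face at tool z=+0.02
k=(abs(q[:,2]-.02)<.006)&(abs(q[:,0])<.09)&(abs(q[:,1])<.07)
m=q[k];print(k.sum(),np.percentile(m,[1,50,99],0));
for _ in range(3):
    c0=m.mean(0);n=np.linalg.svd(m-c0)[2][2];m=m[abs((m-c0)@n)<.003]
print("face normal tool",n,np.degrees(n[:2]/n[2]))
k=(abs(q[:,1]-.055)<.006)&(abs(q[:,2])<.025)&(abs(q[:,0])<.09);m=q[k];print(k.sum(),np.percentile(m,[1,50,99],0))
print("world z lowest on slab", np.percentile(p[(abs(q[:,2])<.026)&(abs(q[:,1])<.07)][:,2],[0.5,1,2]))
e,nn=ringfit(w,(203,303,200,300));print(e,nn)
p,u,v=pts(w,box(w,225,280,230,270));q=(p-t0)@R;zx=np.median(q[:,0]);print("edge tool x",zx,np.std(q[:,0]))
# edge plane fit
p,u,v=pts(w,box(w,212,292,190,310));q=(p-t0)@R;m=q[abs(q[:,0]-zx)<.004];c0=m.mean(0);n=np.linalg.svd(m-c0)[2][2];print("edge normal",n,len(m))
P=rayplane(w,e[0],t0+R[:,0]*zx,R[:,0]);print("ring in tool",(P-t0)@R)
```

```text
1094 [[-0.0718551  -0.05007534  0.01427832]
 [ 0.00950391  0.01335618  0.0171019 ]
 [ 0.06167057  0.05639138  0.02548741]]
face normal tool [-0.0158007  -0.00108586 -0.99987457] [0.9054272  0.06222312]
625 [[-0.04652711  0.04941875 -0.02224484]
 [ 0.00298314  0.05539038  0.0012587 ]
 [ 0.06107742  0.05765276  0.01846269]]
world z lowest on slab [0.17056199 0.17170635 0.17312954]
((252.26626586914062, 250.16427612304688), (75.31307983398438, 84.7548828125), 88.69216918945312) 1238
edge tool x -0.04750716191967354 0.0005465206044972046
edge normal [-0.99997759 -0.00557118  0.00371333] 9560
ring in tool [-0.04750716  0.02492795 -0.00066789]
```

```bash
python3 -m crank '[[[0,0,0,0.001,0.001,-0.045,0.2],[0,0,0,0,0,-0.045,0.2],[0,0,0,0,0,-0.035,0.2],[0,0,0,0,0,-0.018,0.2],[0,0,0,0,0,-0.005,0.2]]]'; python3 -m crank '[[[0,0,0,0,0,-0.002,0.2],[0,0,0,0,0,0,0.2]]]'
python3 - <<'E'
from h import *
print(r.get_obs()["contact_force"],r.get_obs()["torque"],r.get_obs()["eef_pos"])
E
```

```text
clock: 7.38
eef_pos: [0.5431, -0.0186, 0.0861]
eef_rot: [[0.005, -0.058, 0.998], [-0.0, 0.998, 0.058], [-1.0, -0.001, 0.005]]
contact_force: [-0.5, -0.1, -5.5]
finger_gap: 0.0392
clock: 7.62
eef_pos: [0.5443, -0.019, 0.0859]
eef_rot: [[0.008, -0.057, 0.998], [-0.001, 0.998, 0.057], [-1.0, -0.001, 0.008]]
contact_force: [-1.1, 0.3, -6.0]
finger_gap: 0.0392
[-1.0684892   0.2980036  -6.04415102] [-0.07408928 -0.05532658  0.04389587] [ 0.54429522 -0.01895194  0.08593837]
```

```bash
python3 -m crank '[[[0,0.045,0,-0.002,0,-0.004,0.2],[0,0,0,0,0,-0.002,0.2],[0,0,0,0,0,0,0.2]]]'; python3 -m crank '[[[0,0,0,0,0,-0.001,0.2],[0,0,0,0,0,0,0.2]]]'
```

```text
clock: 8.0
eef_pos: [0.5412, -0.019, 0.0788]
eef_rot: [[-0.002, -0.057, 0.998], [-0.001, 0.998, 0.057], [-1.0, -0.001, -0.002]]
contact_force: [-0.0, 1.4, -3.9]
finger_gap: 0.0396
clock: 8.25
eef_pos: [0.5412, -0.0189, 0.0786]
eef_rot: [[-0.002, -0.057, 0.998], [-0.001, 0.998, 0.057], [-1.0, -0.001, -0.002]]
contact_force: [-4.8, 0.8, 6.8]
finger_gap: 0.0391
```

```bash
python3 -m crank '[[[0,0,0,0,0,0,0.5],[0,0,0,0,0,0,0.6],[0,0,0,0,0,0,0.8],[0,0,0,0,0,0,0.9]]]' 40
python3 - <<'E'
from h import *
c=cam("scene");save(c,"scene5.png");print(r.get_obs()["contact_force"])
E
```

```text
clock: 8.75
eef_pos: [0.5414, -0.019, 0.0776]
eef_rot: [[-0.002, -0.057, 0.998], [-0.001, 0.998, 0.057], [-1.0, -0.001, -0.002]]
contact_force: [-0.2, 0.1, -0.7]
finger_gap: 0.077
[-0.07394039  0.13062057  0.59740155]
```

View pics/scene5.png

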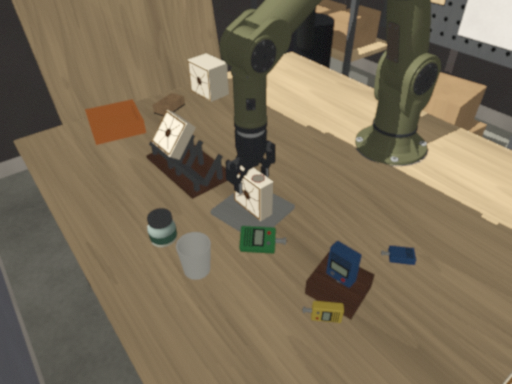

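```bash
python3 -m crank '[[[0,0,0,0,0,0.03,1],[0,0,0,0,0,0.05,1],[0,0,0,0,0,0.06,1],[0,0,0,0,0,0.06,1],[0,0,0,0,0.03,0.03,1]]]'; python3 -m crank '[[[0,0,0.15,0,0.06,0,1],[0,0,0.15,0,0.06,0,1],[0,0,0.15,0,0.06,0,1],[0,0,0.15,0,0.05,0,1],[0,0,0.15,0,0.03,0,1]]]'
python3 - <<'E'
from h import *
for n in ("scene","wrist","top"):
    c=cam(n);save(c,n+"6.png");np.savez(n+"6.npz",**c)
E
```

```text
clock: 9.43
eef_pos: [0.5425, 0.0085, 0.3117]
eef_rot: [[0.004, -0.052, 0.999], [-0.002, 0.999, 0.052], [-1.0, -0.002, 0.003]]
contact_force: [0.6, 0.4, -0.5]
finger_gap: 0.0855
clock: 10.05
eef_pos: [0.5404, 0.2739, 0.3073]
eef_rot: [[-0.003, -0.191, 0.982], [-0.0, 0.982, 0.191], [-1.0, 0.0, -0.003]]
contact_force: [-0.4, -1.1, -0.4]
finger_gap: 0.0851
```

View pics/wrist6.png

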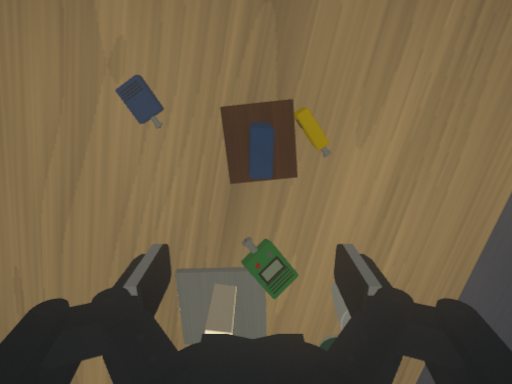

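View pics/top6.png

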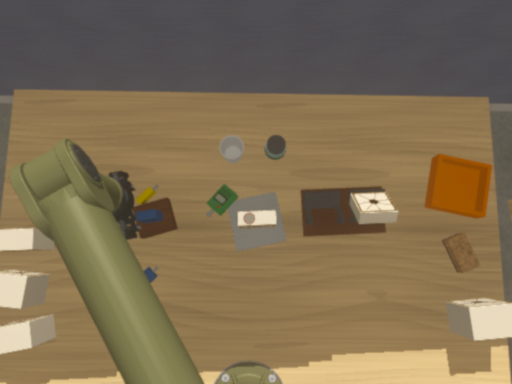

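View pics/scene6.png

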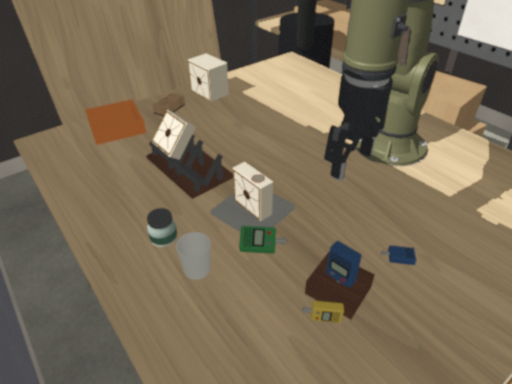

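Run:
```python
from h import *
w=load("wrist6.npz");t=load("top6.npz")
h=cv2.cvtColor(w["img"],cv2.COLOR_RGB2HSV)
m=(cv2.inRange(h,(100,80,20),(125,255,255))>0)&box(w,235,290,110,190)
p,u,v=pts(w,m);k=p[:,2]>.122;print(m.sum(),k.sum(),np.percentile(p[:,2],[2,50,98]))
uv=np.stack([u,v],1)[k].astype(np.float32);rc=cv2.minAreaRect(uv);print(rc)
P=ray(w,cv2.boxPoints(rc),.130);print(P,"c",ray(w,rc[0],.130)[0],np.linalg.norm(P-np.roll(P,1,0),axis=1))
d=P[1]-P[0] if np.linalg.norm(P[1]-P[0])>np.linalg.norm(P[2]-P[1]) else P[2]-P[1];print("long axis deg",np.degrees(np.arctan2(d[1],d[0])))
mm=np.median(p[k],0);print("3d med",mm,np.percentile(p[k],[2,98],0))
# ring top view
e,n=ringfit(t,(240,258,209,227),8);print(e,n);print("ring",ray(t,e[0],.125))
pp,_,_=pts(t,box(t,262,274,215,223));print(np.median(pp,0))
s=load("scene6.npz");e,n=ringfit(s,(248,270,170,187),8);print(e,n,ray(s,e[0],.125))
```

```text
1227 1145 [0.08530628 0.13027911 0.13190535]
((261.5, 152.0), (50.0, 23.0), 90.0)
[[0.5262569  0.32736451 0.13      ]
 [0.55114062 0.33233979 0.13      ]
 [0.56354234 0.27672145 0.13      ]
 [0.53729357 0.27146363 0.13      ]] c [0.54440274 0.30271787 0.13      ] [0.05697997 0.02537622 0.05698424 0.02677019]
long axis deg -77.42987597734896
3d med [0.54380251 0.30314803 0.13033985] [[0.52922104 0.27450934 0.12791698]
 [0.55795478 0.3293133  0.13191195]]
((248.76760864257812, 218.15875244140625), (10.87477970123291, 11.845197677612305), 177.7941131591797) 55
ring [[0.53966448 0.0037757  0.125     ]]
[ 0.53934627 -0.05011047  0.12584471]
((264.9950866699219, 172.96127319335938), (7.385434150695801, 9.514520645141602), 127.15279388427734) 58 [[5.11875699e-01 5.00536093e-04 1.25000000e-01]]
```

```bash
python3 -m crank '[[[0,-0.015,0.03,0.002,0.014,-0.04,1],[0,0,0,0.002,0.014,-0.06,1],[0,0,0,0,0,-0.06,1],[0,0,0,0,0,-0.045,1],[0,0,0,0,0,-0.015,1]]]'; python3 -m crank '[[[0,0,0,0,0,0,1]]]';python3 - <<'E'
from h import *
a=np.radians(11.5);go([.544,.302,.076],tool(np.array([np.cos(a),np.sin(a),0]),np.array([0,0,-1.])))
c=cam("wrist");save(c,"wrist7.png");np.savez("wrist7.npz",**c)
E
```

```text
clock: 10.82
eef_pos: [0.5445, 0.2952, 0.0844]
eef_rot: [[-0.004, -0.189, 0.982], [-0.005, 0.982, 0.189], [-1.0, -0.004, -0.005]]
contact_force: [-0.2, 0.1, 0.2]
finger_gap: 0.0852
clock: 10.95
eef_pos: [0.5459, 0.2975, 0.0876]
eef_rot: [[0.0, -0.19, 0.982], [-0.002, 0.982, 0.19], [-1.0, -0.002, -0.0]]
contact_force: [0.0, -0.5, -0.1]
finger_gap: 0.0853
turn [0.011 0.001 0.052] shift [-0.0019  0.0045 -0.0116] q [-0.28  0.39 -0.32  1.68  0.14  1.1  -0.45] F [ 0.  -0.5 -0.1]
```

View pics/wrist7.png

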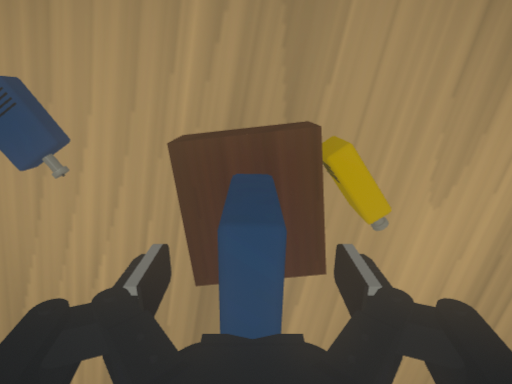

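```bash
python3 -m crank '[[[0.01,0,0.05,-0.002,0.004,-0.008,1],[0,0,0,0,0,-0.004,0.8],[0,0,0,0,0,0,0.6]]]' 40;python3 -m crank '[[[0,0,0,0,0,0,0.3],[0,0,0,0,0,0,0.2],[0,0,0,0,0,0,0.1],[0,0,0,0,0,0,0.1],[0,0,0,0,0,0,0.1]]]'; python3 -m crank '[[[0,0,0,0,0,0,0.1]]]'
```

```text
clock: 11.38
eef_pos: [0.5431, 0.3031, 0.0757]
eef_rot: [[0.001, -0.201, 0.98], [0.001, 0.98, 0.201], [-1.0, 0.001, 0.001]]
contact_force: [0.4, -0.5, -1.1]
finger_gap: 0.0519
clock: 12.0
eef_pos: [0.5435, 0.3031, 0.076]
eef_rot: [[0.001, -0.201, 0.98], [0.001, 0.98, 0.201], [-1.0, 0.001, 0.001]]
contact_force: [-0.1, 0.0, 4.2]
finger_gap: 0.0275
clock: 12.12
eef_pos: [0.5435, 0.3031, 0.076]
eef_rot: [[0.001, -0.201, 0.98], [0.001, 0.98, 0.201], [-1.0, 0.001, 0.001]]
contact_force: [0.7, -0.1, 3.7]
finger_gap: 0.0278
```

```bash
python3 -m crank '[[[0,0,0,0,0,0.01,0.1],[0,0,0,0,0,0.02,0.1],[0,0,0,0,0,0.03,0.1],[0,0,0,0,0,0.05,0.1],[0,0,0,0,0,0.05,0.1]]]' 60;python3 -m crank '[[[0,0,0,0,-0.03,0.02,0.1],[0,0,-0.1,0,-0.04,0,0.1],[0,0,-0.15,0,-0.05,0,0.1],[0,0,-0.15,0,-0.04,0,0.1],[0,0,-0.1,0,-0.02,0,0.1]]]'; python3 -m crank '[[[0,0,0,0,0,0,0.1]]]'
python3 - <<'E'
from h import *
for n in("wrist","scene"):
    c=cam(n);save(c,n+"8.png");np.savez(n+"8.npz",**c)
E
```

```text
clock: 12.75
eef_pos: [0.5426, 0.3029, 0.2378]
eef_rot: [[0.0, -0.201, 0.98], [0.001, 0.98, 0.201], [-1.0, 0.001, 0.0]]
contact_force: [0.3, 1.4, -2.7]
finger_gap: 0.0276
clock: 13.38
eef_pos: [0.5432, 0.1204, 0.2565]
eef_rot: [[0.001, -0.111, 0.994], [0.0, 0.994, 0.111], [-1.0, 0.0, 0.001]]
contact_force: [-0.1, 0.3, -3.0]
finger_gap: 0.0274
clock: 13.5
eef_pos: [0.5433, 0.1222, 0.2562]
eef_rot: [[0.001, -0.113, 0.994], [0.001, 0.994, 0.113], [-1.0, 0.001, 0.001]]
contact_force: [0.2, 1.2, -2.9]
finger_gap: 0.0281
```

View pics/wrist8.png

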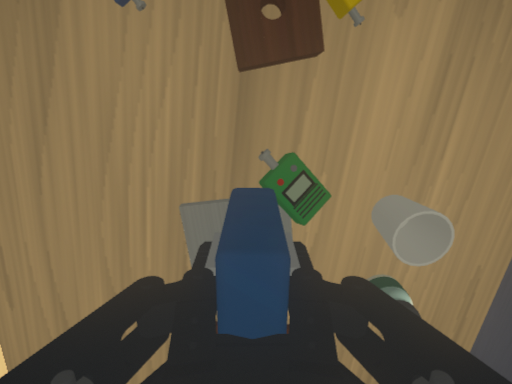

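View pics/scene8.png

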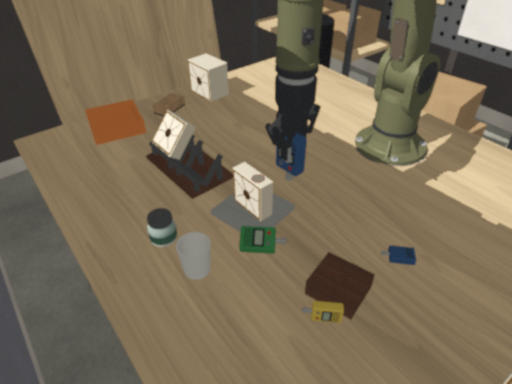

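Run:
```python
from h import *
s=load("scene8.npz");w=load("wrist8.npz");T=w["W"]@np.linalg.inv(w["T_tool_cam"]);R=T[:3,:3];t0=T[:3,3]
img=s["img"];cv2.imwrite("pics/z8.png",cv2.resize(img[150:210,225:315],(720,480),interpolation=cv2.INTER_CUBIC)[:,:,::-1])
Rr=img.astype(int);Rr=Rr[:,:,0]-(Rr[:,:,1]+Rr[:,:,2])/2;print(np.round(Rr[170:188,246:272]).astype(int))
# gauge in wrist: top face
h=cv2.cvtColor(w["img"],cv2.COLOR_RGB2HSV);m=(cv2.inRange(h,(100,80,20),(125,255,255))>0)&box(w,205,300,180,340)
p,u,v=pts(w,m);q=(p-t0)@R;print(np.percentile(q,[1,50,99],0))
k=abs(q[:,0]+.054)<.004;print("top face",k.sum(),np.percentile(q[k],[1,50,99],0))
k=(q[:,0]>-.04);print("y face",k.sum(),np.percentile(q[k],[1,50,99],0));mm=q[k]-q[k].mean(0);print(np.linalg.svd(mm,full_matrices=False)[2][2])
# scene gauge points
h=cv2.cvtColor(s["img"],cv2.COLOR_RGB2HSV);m=(cv2.inRange(h,(100,80,20),(125,255,255))>0)&box(s,270,312,130,180)
p,u,v=pts(s,m);q=(p-t0)@R;print("scene",np.percentile(q,[1,50,99],0))
p,u,v=pts(s,box(s,275,310,160,185));q=(p-t0)@R;k=(q[:,0]>.035)&(abs(q[:,1])<.03)&(abs(q[:,2])<.03);print("foot",k.sum(),np.percentile(q[k],[1,50,99],0))
```

```text
[[20 20 20 20 20 19 20 19 20 20 20 24 28 29 31 32 32 30 32 33 32 32 33 32
  32 34]
 [20 19 20 20 20 20 19 19 20 19 20 22 24 24 28 30 32 31 30 32 31 32 32 32
  32 33]
 [20 20 20 18 20 20 19 19 20 19 19 20 19 19 24 28 31 31 32 32 30 30 32 32
  33 32]
 [18 20 20 20 20 20 20 20 20 20 21 20 20 20 22 26 30 31 31 31 32 33 30 30
  32 32]
 [20 20 20 19 18 20 22 24 26 26 24 24 23 24 28 30 30 32 30 31 31 31 31 32
  32 32]
 [20 20 20 20 20 21 26 30 31 26 24 23 22 24 26 30 32 34 29 28 30 32 32 32
  32 32]
 [20 20 20 20 20 24 28 28 24 20 18 16 18 18 18 20 27 32 30 24 24 28 32 32
  32 32]
 [21 20 19 19 22 27 30 24 18 16 16 16 16 16 16 17 20 28 32 25 20 24 29 30
  31 32]
 [23 21 20 20 24 32 34 20 16 16 15 16 16 16 16 16 18 26 32 24 20 20 22 24
  28 32]
 [27 26 22 20 23 32 36 22 16 15 16 16 15 16 16 16 19 28 29 23 20 20 19 19
  24 29]
 [24 30 28 24 22 26 33 30 22 20 18 18 18 18 20 22 26 30 28 22 20 19 18 18
  20 24]
 [22 24 28 28 25 25 26 28 30 32 30 28 28 30 32 29 28 24 22 20 18 19 20 18
  20 20]
 [20 21 23 26 29 28 26 24 26 30 30 34 35 34 30 24 24 22 20 20 20 20 19 20
  20 20]
 [19 19 21 22 25 30 2
[... 374 characters left out ...]
6 16 16 16
  16 16]]
[[-0.0555956  -0.00817617 -0.01403727]
 [-0.05358949  0.02135789 -0.00072746]
 [ 0.02085188  0.02764995  0.01240873]]
top face 6184 [[-0.05566529 -0.00862065 -0.01403692]
 [-0.05423709  0.01183052 -0.00073502]
 [-0.05038501  0.02734618  0.01261247]]
y face 2479 [[-0.03973365  0.0252564  -0.01334681]
 [-0.01774425  0.02707774 -0.00032649]
 [ 0.02460014  0.0277302   0.01220038]]
[ 6.86279571e-04  9.99999641e-01 -4.96541841e-04]
scene [[-0.05859536 -0.02475735 -0.01256613]
 [-0.01934383  0.02447609  0.01061263]
 [ 0.02593316  0.03044761  0.01503966]]
foot 53 [[ 0.0380726  -0.00869897 -0.00815368]
 [ 0.04981647  0.00329595  0.00375848]
 [ 0.05555445  0.00837873  0.00808153]]
```

View pics/z8.png

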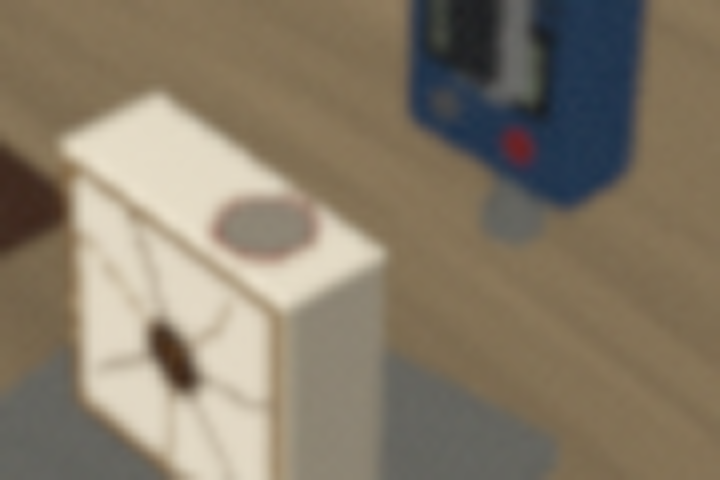

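Run:
```python
from h import *
s=load("scene8.npz")
# inner grey disc: darker than the cream
g=s["img"].astype(int).sum(2);sub=g[172:186,248:270];print(sub)
for z in (.125,):print(ray(s,[258.2,178.5],z))
t=load("top6.npz");print(ray(t,[248.8,218.2],.125))
# slab bounds from scene face points
p,u,v=pts(s,box(s,225,282,158,222));k=(p[:,2]>.03)&(p[:,2]<.135);p=p[k]
X,Y,Z=slabax(3.3,0);q=p@np.stack([X,Y,Z],1);f=abs(q[:,0]-np.percentile(q[:,0],95))<.02
top=abs(q[:,2]-.125)<.003;print("top",np.percentile(q[top],[1,50,99],0),"all",np.percentile(q,[1,50,99],0))
p,u,v=pts(t,box(t,230,285,205,232));q=p@np.stack([X,Y,Z],1);top=abs(q[:,2]-.125)<.004;print("topcam",np.percentile(q[top],[1,50,99],0))
```

```text
[[645 644 644 642 643 643 642 640 637 627 604 562 469 391 343 331 324 321
  320 323 329 338]
 [645 645 645 643 642 636 628 622 618 617 612 594 537 466 388 352 337 331
  324 318 323 326]
 [645 646 647 639 626 601 559 540 524 515 518 508 488 471 452 399 363 343
  331 331 328 324]
 [647 645 642 624 573 510 451 434 415 413 411 408 410 421 431 412 428 408
  356 332 332 327]
 [648 645 637 592 498 424 390 395 391 387 391 388 390 395 393 411 474 509
  447 375 342 333]
 [652 646 623 549 437 391 392 393 390 391 392 391 387 389 387 397 471 562
  556 475 395 351]
 [653 651 607 505 395 381 394 388 390 393 388 392 392 393 389 390 465 579
  612 577 516 438]
 [609 649 617 511 397 381 386 390 391 394 393 392 391 391 385 393 488 602
  632 627 607 562]
 [517 597 624 577 489 420 391 385 385 385 391 387 383 395 414 453 539 620
  639 640 638 620]
 [495 502 559 592 589 532 455 406 402 395 392 389 402 452 513 569 606 636
  644 643 642 638]
 [569 511 482 525 590 609 574 531 503 482 476 478 513 572 601 626 637 642
  645 642 637 627]
 [621 593 538 481 506 571 602 613 607 593 590 593 605 626 637 645 643 643
  639 631 607 568]
 [636 629 606 555 489 482 544 612 648 647 638 635 641 645 645 642 642 630
  611 574 525 475]
 [638 638 632 611 572 514 485 532 610 652 651 648 643 645 642 633 615 581
  529 481 434 405]]
[[0.53872281 0.0078128  0.125     ]]
[[0.53954674 0.00368094 0.125     ]]
top [[ 0.51820667 -0.10026952  0.12231512]
 [ 0.53904477 -0.0437782   0.12514752]
 [ 0.5580725   0.00709369  0.12744575]] all [[ 0.51826198 -0.10001734  0.03179072]
 [ 0.55542309 -0.02935646  0.09738292]
 [ 0.55903473  0.00885791  0.12731389]]
topcam [[ 0.51915877 -0.10283873  0.12129726]
 [ 0.5386286  -0.0482974   0.12544685]
 [ 0.55844998  0.00362754  0.12867646]]
```

```bash
python3 -m crank '[[[0,0,0,-0.001,-0.04,0,0.1],[0,0,0,-0.001,-0.04,0,0.1],[0,0,0,-0.001,-0.024,-0.01,0.1],[0,0,0,-0.001,-0.01,-0.02,0.1],[0,0,0,0,0,-0.02,0.1]]]'; python3 -m crank '[[[0,0,0,0,0,0,0.1]]]'
python3 - <<'E'
from h import *
a=np.radians(6.5);go([.5395,.0083,.188],tool(np.array([np.cos(a),np.sin(a),0]),np.array([0,0,-1.])))
E
```

```text
clock: 14.22
eef_pos: [0.5395, 0.0105, 0.2051]
eef_rot: [[0.001, -0.117, 0.993], [0.001, 0.993, 0.117], [-1.0, 0.001, 0.001]]
contact_force: [-0.2, -0.6, -2.5]
finger_gap: 0.0272
clock: 14.35
eef_pos: [0.5381, 0.0113, 0.2039]
eef_rot: [[-0.003, -0.118, 0.993], [0.002, 0.993, 0.118], [-1.0, 0.002, -0.003]]
contact_force: [-0.1, 1.1, -1.2]
finger_gap: 0.0272
turn [-0.009 -0.018 -0.029] shift [ 0.0014 -0.003  -0.0159] q [ 0.07  0.11 -0.15  1.76  0.01  1.28  0.04] F [-0.1  1.1 -1.2]
```

```bash
python3 -m crank '[[[0,-0.018,0,0.001,-0.003,-0.01,0.1],[0,0,0,0,0,-0.006,0.1],[0,0,0,0,0,0,0.1]]]'
python3 - <<'E'
from h import *
a=np.radians(6.5);go([.5395,.0083,.184],tool(np.array([np.cos(a),np.sin(a),0]),np.array([0,0,-1.])))
for n in("scene","wrist"):
    c=cam(n);save(c,n+"9.png");np.savez(n+"9.npz",**c)
    if n=="scene": cv2.imwrite("pics/z9.png",cv2.resize(c["img"][120:210,210:310],(800,720)[:2] if 0 else (660,594),interpolation=cv2.INTER_CUBIC)[:,:,::-1])
E
```

```text
clock: 14.72
eef_pos: [0.54, 0.0062, 0.1892]
eef_rot: [[0.003, -0.115, 0.993], [0.001, 0.993, 0.115], [-1.0, 0.0, 0.003]]
contact_force: [0.1, 0.0, -2.6]
finger_gap: 0.0272
turn [-0.005  0.017 -0.01 ] shift [-0.0005  0.0021 -0.0052] q [ 0.07  0.12 -0.14  1.78  0.02  1.24  0.04] F [ 0.1  0.  -2.6]
```

View pics/z9.png

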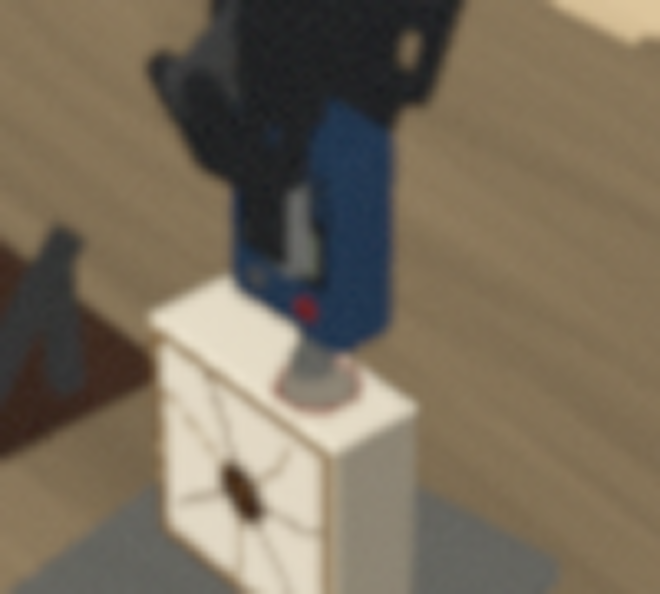

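View pics/wrist9.png

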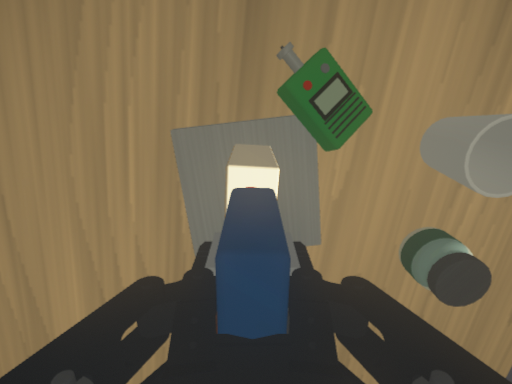

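```bash
python3 -m crank '[[[0,0.015,0,0,0.0015,-0.004,0.1],[0,0,0,0,0,0,0.1]]]'; python3 -m crank '[[[0,0,0,0,0,-0.001,0.1],[0,0,0,0,0,0,0.1]]]'; python3 -m crank '[[[0,0,0,0,0,-0.001,0.1],[0,0,0,0,0,0,0.1]]]'
```

```text
clock: 15.08
eef_pos: [0.54, 0.0077, 0.1853]
eef_rot: [[0.001, -0.115, 0.993], [0.001, 0.993, 0.115], [-1.0, 0.001, 0.001]]
contact_force: [-0.5, -0.3, -2.7]
finger_gap: 0.0273
clock: 15.32
eef_pos: [0.5401, 0.0074, 0.1845]
eef_rot: [[0.001, -0.115, 0.993], [0.001, 0.993, 0.115], [-1.0, 0.001, 0.001]]
contact_force: [0.2, -0.1, -1.8]
finger_gap: 0.0269
clock: 15.58
eef_pos: [0.5401, 0.0075, 0.1835]
eef_rot: [[0.001, -0.115, 0.993], [0.001, 0.993, 0.115], [-1.0, 0.001, 0.001]]
contact_force: [-0.2, 0.4, -3.0]
finger_gap: 0.0274
```

Run:
```python
from h import *
c=cam("scene");np.savez("scene10.npz",**c)
cv2.imwrite("pics/z10.png",cv2.resize(c["img"][160:195,235:285],(800,560),interpolation=cv2.INTER_LANCZOS4)[:,:,::-1])
W=np.linalg.inv(c["W"])
o=r.get_obs();R=o["eef_rot"]
for P in (o["eef_pos"]+R@np.array([.0560,-.000,0]),):
    for dz in (0,):
        q=W[:3,:3]@P+W[:3,3];print("foot pix",c["cx"]+c["f"]*q[0]/-q[2],c["cy"]-c["f"]*q[1]/-q[2])
# foot depth pts
p,u,v=pts(c,box(c,245,272,165,185));q=(p-o["eef_pos"])@R;k=(q[:,0]>.034)&(q[:,0]<.0545)&(abs(q[:,1])<.02)&(abs(q[:,2])<.02)
low=k&(q[:,0]>.046);print(k.sum(),np.percentile(q[k],[2,50,98],0),low.sum(),np.percentile(q[low],[2,50,98],0) if low.any() else "")
print([(a,b) for a,b in zip(u[low],v[low])])
```

```text
foot pix 257.63547602667745 177.84686899556817
35 [[ 0.03792832 -0.00617465 -0.00473333]
 [ 0.04918689  0.00126626  0.00401812]
 [ 0.05411311  0.0052788   0.00784207]] 24 [[ 0.04768926 -0.0067594  -0.00520784]
 [ 0.04984632  0.00180454  0.00427814]
 [ 0.05415615  0.00536142  0.00805723]]
[(np.int64(254), np.int64(175)), (np.int64(255), np.int64(175)), (np.int64(259), np.int64(175)), (np.int64(260), np.int64(175)), (np.int64(254), np.int64(176)), (np.int64(255), np.int64(176)), (np.int64(256), np.int64(176)), (np.int64(257), np.int64(176)), (np.int64(258), np.int64(176)), (np.int64(259), np.int64(176)), (np.int64(260), np.int64(176)), (np.int64(254), np.int64(177)), (np.int64(255), np.int64(177)), (np.int64(256), np.int64(177)), (np.int64(257), np.int64(177)), (np.int64(258), np.int64(177)), (np.int64(259), np.int64(177)), (np.int64(260), np.int64(177)), (np.int64(256), np.int64(178)), (np.int64(257), np.int64(178)), (np.int64(258), np.int64(178)), (np.int64(259), np.int64(178)), (np.int64(256), np.int64(179)), (np.int64(257), np.int64(179))]
```

View pics/z10.png

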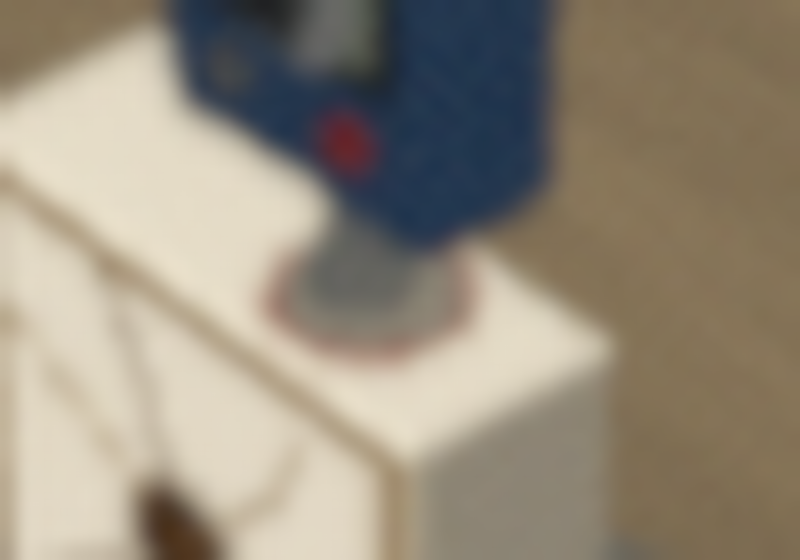

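```bash
python3 -m crank '[[[0,0.005,0,-0.0012,0.0008,0,0.1],[0,0,0,0,0,0,0.1]]]'; for i in 1; do python3 -m crank '[[[0,0,0,0,0,-0.0005,0.1],[0,0,0,0,0,0,0.1]]]'; done; python3 -m crank '[[[0,0,0,0,0,-0.0005,0.1],[0,0,0,0,0,0,0.1]]]';  python3 -m crank '[[[0,0,0,0,0,-0.0005,0.1],[0,0,0,0,0,0,0.1]]]'
```

```text
clock: 15.88
eef_pos: [0.5389, 0.0084, 0.1836]
eef_rot: [[0.0, -0.115, 0.993], [0.001, 0.993, 0.115], [-1.0, 0.001, 0.0]]
contact_force: [1.2, -0.5, -2.1]
finger_gap: 0.0269
clock: 16.12
eef_pos: [0.539, 0.0084, 0.1832]
eef_rot: [[0.0, -0.115, 0.993], [0.001, 0.993, 0.115], [-1.0, 0.001, 0.0]]
contact_force: [-0.2, 0.6, -1.9]
finger_gap: 0.0274
clock: 16.38
eef_pos: [0.5391, 0.0083, 0.1828]
eef_rot: [[0.001, -0.115, 0.993], [0.001, 0.993, 0.115], [-1.0, 0.001, 0.001]]
contact_force: [-0.4, 0.3, 0.2]
finger_gap: 0.0276
clock: 16.62
eef_pos: [0.5391, 0.0083, 0.1823]
eef_rot: [[0.001, -0.115, 0.993], [0.001, 0.993, 0.115], [-1.0, 0.001, 0.001]]
contact_force: [-0.4, -0.2, 0.5]
finger_gap: 0.0274
```

```bash
python3 -m crank '[[[0,0,0,0,0,-0.0005,0.1],[0,0,0,0,0,0,0.1]]]'; python3 -m crank '[[[0,0,0,0,0,-0.0004,0.1],[0,0,0,0,0,0,0.1]]]';  python3 -m crank '[[[0,0,0,0,0,-0.0003,0.1],[0,0,0,0,0,0,0.1]]]'
```

```text
clock: 16.88
eef_pos: [0.5391, 0.0083, 0.1818]
eef_rot: [[0.001, -0.115, 0.993], [0.001, 0.993, 0.115], [-1.0, 0.001, 0.001]]
contact_force: [-0.4, 0.2, 2.2]
finger_gap: 0.0276
clock: 17.12
eef_pos: [0.5391, 0.0083, 0.1814]
eef_rot: [[0.001, -0.115, 0.993], [0.001, 0.993, 0.115], [-1.0, 0.001, 0.001]]
contact_force: [-1.3, 1.0, 2.5]
finger_gap: 0.0277
clock: 17.38
eef_pos: [0.5391, 0.0083, 0.1811]
eef_rot: [[0.001, -0.115, 0.993], [0.001, 0.993, 0.115], [-1.0, 0.001, 0.001]]
contact_force: [-1.0, 1.1, 4.4]
finger_gap: 0.0275
```

```bash
python3 -m crank '[[[0,0,0,0,0,-0.0001,0.1],[0,0,0,0,0,0,0.1]]]'; python3 -m crank '[[[0,0,0,0,0,-0.0001,0.1],[0,0,0,0,0,0,0.1]]]';python3 -m crank '[[[0,0,0,0,0,0,0.1]]]'
```

```text
clock: 17.62
eef_pos: [0.5391, 0.0083, 0.181]
eef_rot: [[0.001, -0.115, 0.993], [0.001, 0.993, 0.115], [-1.0, 0.001, 0.001]]
contact_force: [-0.5, -0.4, 3.4]
finger_gap: 0.0273
clock: 17.88
eef_pos: [0.5391, 0.0083, 0.1809]
eef_rot: [[0.001, -0.115, 0.993], [0.001, 0.993, 0.115], [-1.0, 0.001, 0.001]]
contact_force: [-1.3, 0.0, 4.6]
finger_gap: 0.027
clock: 18.0
eef_pos: [0.5391, 0.0083, 0.181]
eef_rot: [[0.001, -0.115, 0.993], [0.001, 0.993, 0.115], [-1.0, 0.001, 0.001]]
contact_force: [-0.8, 1.1, 4.7]
finger_gap: 0.0272
```

```bash
python3 -m crank '[[[0,0,0,0,0,-0.0002,0.1],[0,0,0,0,0,0,0.1]]]'; python3 -m crank '[[[0,0,0,0,0,0,0.1]]]';python3 -m crank '[[[0,0,0,0,0,-0.0001,0.1],[0,0,0,0,0,0,0.1]]]'; python3 -m crank '[[[0,0,0,0,0,0,0.1]]]'
```

```text
clock: 18.25
eef_pos: [0.5391, 0.0083, 0.1809]
eef_rot: [[0.001, -0.115, 0.993], [0.001, 0.993, 0.115], [-1.0, 0.001, 0.001]]
contact_force: [-1.5, 0.0, 6.3]
finger_gap: 0.0272
clock: 18.38
eef_pos: [0.5391, 0.0083, 0.1809]
eef_rot: [[0.001, -0.115, 0.993], [0.001, 0.993, 0.115], [-1.0, 0.001, 0.001]]
contact_force: [-1.9, -0.8, 6.5]
finger_gap: 0.0276
clock: 18.62
eef_pos: [0.5392, 0.0083, 0.1809]
eef_rot: [[0.001, -0.115, 0.993], [0.001, 0.993, 0.115], [-1.0, 0.001, 0.001]]
contact_force: [-0.7, -0.4, 5.7]
finger_gap: 0.0276
clock: 18.75
eef_pos: [0.5392, 0.0083, 0.1809]
eef_rot: [[0.001, -0.115, 0.993], [0.001, 0.993, 0.115], [-1.0, 0.001, 0.001]]
contact_force: [-1.1, 0.6, 6.7]
finger_gap: 0.0275
```

```bash
python3 -m crank '[[[0,0,0,0,0,-0.0001,0.1],[0,0,0,0,0,0,0.1],[0,0,0,0,0,0,0.1]]]'
python3 - <<'E'
from h import *
F=[]
for i in range(4):
    c=cam("scene");F.append(r.get_obs()["contact_force"])
print(np.round(F,1),np.mean(F,0),r.get_obs()["torque"])
cv2.imwrite("pics/z11.png",cv2.resize(c["img"][160:195,235:285],(800,560),interpolation=cv2.INTER_LANCZOS4)[:,:,::-1]);save(c,"scene11.png")
c=cam("wrist");save(c,"wrist11.png")
E
```

```text
clock: 19.12
eef_pos: [0.5392, 0.0083, 0.1809]
eef_rot: [[0.001, -0.115, 0.993], [0.001, 0.993, 0.115], [-1.0, 0.001, 0.001]]
contact_force: [-1.5, 0.3, 6.7]
finger_gap: 0.0277
[[-1.6  0.2  6.4]
 [-1.5  0.5  6.8]
 [-0.7  0.5  7.3]
 [-2.9 -0.6  6.7]] [-1.70005113  0.15928838  6.79655919] [ 0.03573325  0.52562908 -0.05970211]
```

View pics/z11.png

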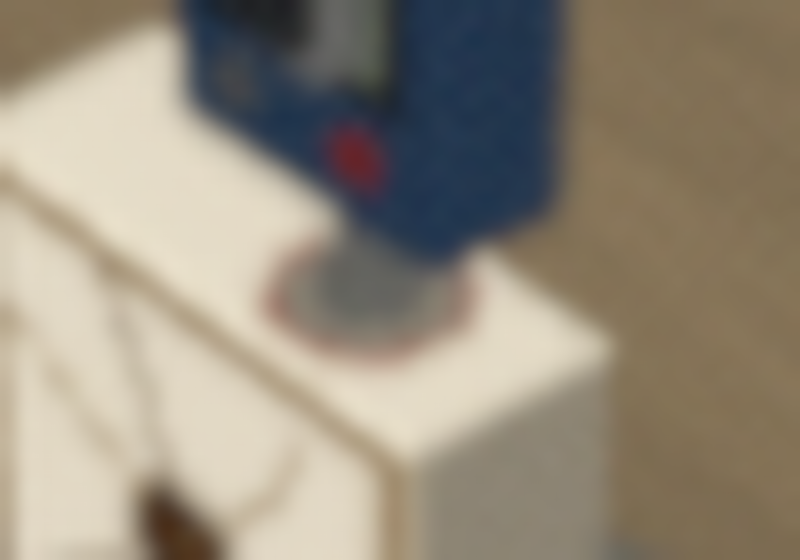

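View pics/scene11.png

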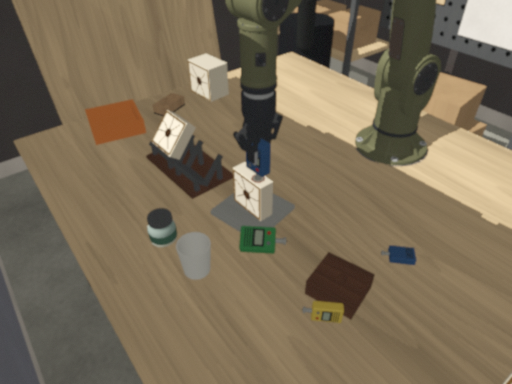

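```bash
python3 -m crank '[[[0,0,0,0,0,-0.0001,0.1],[0,0,0,0,0,0,0.1],[0,0,0,0,0,0,0.1],[0,0,0,0,0,0,0.1]]]'
python3 - <<'E'
from h import *
F=[]
for i in range(6):
    c=cam("top");F.append(r.get_obs()["contact_force"])
print(np.round(F,1),np.mean(F,0),r.get_obs()["eef_pos"]);save(c,"top11.png")
s=cam("scene");o=r.get_obs()
p,u,v=pts(s,box(s,228,276,170,216));k=(p[:,2]>.03)&(p[:,2]<.115)&(abs(p[:,0]-.557)<.008);m=p[k]
for _ in range(3):
    c0=m.mean(0);n=np.linalg.svd(m-c0)[2][2];m=m[abs((m-c0)@n)<.003]
print("slab face normal",n,k.sum(),c0)
E
```

```text
clock: 19.88
eef_pos: [0.5392, 0.0083, 0.1809]
eef_rot: [[0.001, -0.115, 0.993], [0.001, 0.993, 0.115], [-1.0, 0.001, 0.001]]
contact_force: [-2.0, 0.1, 7.0]
finger_gap: 0.0275
[[-2.2  0.8  8. ]
 [-2.2  0.5  6.9]
 [-1.2  0.4  6.8]
 [-2.4  1.3  7.2]
 [-2.2  0.4  6.6]
 [-1.8 -0.3  7.9]] [-1.99062675  0.51980176  7.22950222] [0.5391474  0.00829302 0.180895  ]
slab face normal [-9.98336971e-01 -5.76479991e-02  1.17264605e-05] 723 [ 0.5585068  -0.01221567  0.07336282]
```

View pics/top11.png

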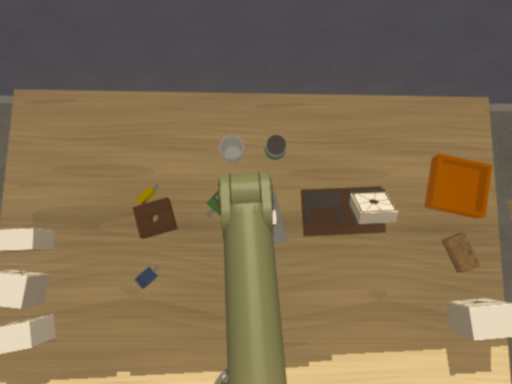

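```bash
python3 -c "
from rig import r
print(r.finish_job())"
```

```text
the job is handed in; nothing more can be done
None
```

The ringed slab is standing upright near the middle of the plate. The blue gauge from the block is held on its ringed edge at about 9.5 N, and I handed the job in like that at about 20 s. The slab was lowered until the wrist force showed contact, then released.

**Last checks**
- **Slab:** the depth fit of its face came out vertical. Its centre is within a few mm of the plate centre by the camera measurements.
- **Gauge position:** the enlarged scene view showed the foot inside the red ring, about 1–2 mm off centre. The tool was within about 0.1° of vertical.
- **Push:** the average wrist reading was 7.2 N, and the gauge's own weight accounts for another 2.2–2.4 N. The gauge stopped sinking under further small commands, so the foot is seated. I could not read the pin itself.
- **Other slab, jar and cup:** the last top view shows them where they started.

**Disagreements**
- **Ring position:** the cameras differed by up to 4 mm in y. I set the position by comparing foot and ring within the same camera, and those comparisons agreed to about 1 mm.
- **Sideways force:** about 2 N remained in x while pressing.
- **Green gauge:** the one not needed was standing at the start and was lying over by about 2.4 s. It now lies against a corner of the plate. My gripper passed about 0.2 m above it, so it seems to have toppled on its own, but I did not see it fall.

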